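# Put the stray bolt in the parts case and close it up

### The job

Put the stray hex bolt into the long undivided compartment at the left end of the open parts case, where the screws are. Then lower the lid gently until it is fully shut, keeping the orange latch raised on the way, and only then press the latch down flush against the front of the case. Leave the other things on the bench where they are.

Things in the scene. Friction and masses are not known exactly. Their poses are not given: they have to be found in the camera images.
- case: Black compartment case with a lid hinged at the back, fixed to the bench. Origin: centre of its underside on the bench; x points to its back (hinge), y to its left end, z up. Body spans x -87 to 84, y -124 to 126 mm; floor 2 mm thick, outer walls 42 mm high, inner dividers 38 mm, walls 2 to 3 mm. It holds some pictured small parts that offer no contact.
- case_long_bin (a point): Centre of the floor of the long leftmost compartment (2 mm above the bench), the target: clear inside 165 mm along case x, 57 mm along case y, open to the top, small screws pictured in it. Axes as the case.
- case_hinge (a point): Middle of the lid's hinge line, 46 mm above the bench, 86.5 mm behind the case's origin; the line runs along case y.
- case_lid (a joint): Lid angle, rad: 0 shut, 1.57 upright, up to 1.83 leaning back. The hinge is stiff: the lid stays where it is left; about 2 N at the front bar moves it. Lid plate 5 mm thick, black frame and clear window (solid), from 4 to 170 mm from the hinge, 246 mm along case y. With the lid shut its top is 48 mm above the bench.
- lid_front_bar (a point): On the lid's outer (upper when shut) face, middle of its front frame bar, 165 mm from the hinge line; moves with the lid; z is the lid's outward normal. Push the bar 30 mm or more to the side of the middle to keep off the latch.
- case_latch (a joint): Angle of the orange latch flap relative to the lid, rad: 0 flat against the front wall when the lid is shut, 1.22 raised and sticking out forward. Very light (about 0.5 N), stays where it is left, no click. Flap 45 mm wide (along case y, at the middle), 22 mm long, 3 mm thick, pivoted on the lid's front edge: with the lid shut the pivot is 91 mm in front of the case's origin (case x = -91 mm), 46.5 mm above the bench.
- latch_tip (a point): Middle of the latch flap's free lower edge on its outer face, 22 mm from its pivot; moves with the latch. Latched, it lies 24.5 mm above the bench and 92.5 mm in front of the case's origin.
- bolt: Steel hex bolt standing on its head on the bench, threads up: 37 mm high, head 17 x 19 mm across and about 6 mm high, shaft 10 mm. Origin: centre of the head's underside; z up along the shaft. 30 g. Felt as a solid that tapers from head to shaft end.
- nut: Steel hex nut lying flat, 19 x 22 x 9 mm; not part of the job. Origin: centre of its underside.
- tape_measure: Yellow tape measure, 43 x 79 x 66 mm, bystander. Origin: centre of its underside.
- aerosol: Spray can, 67 mm across, 189 mm high, bystander. Origin: centre of its underside.
- hammer: Hammer lying flat, 107 x 271 x 24 mm, bystander. Origin: centre of its underside.
- spanner_13: Combination spanner lying flat, 36 x 210 x 7 mm, bystander. Origin: centre of its underside.
- offcut_2: Flat wooden offcut, 32 x 200 x 19 mm, bystander near the front edge. Origin: centre of its underside.

How it is judged:
By the outcome, as a careful person would: the job done as asked, in the order asked, and still so for the second after the job is handed in, with the robot touching nothing.
It also fails if it takes over 59 s, if anything falls off the work surface, if the arm or the gripper's body presses on something with over 40 N, if the wrist force passes 120 N, or if a joint passes its speed limit or range.

### The arm

A 6-joint arm with a two-finger parallel gripper is mounted at the origin on a cart in front of the work surface, level with it; the furniture and walls round the work are solid. World frame = base frame: x ahead of the robot, y to its left, z up, the work surface at z = 0. Lengths are in m, angles in rad, forces in N, time in s.
With the tool pointing down it reaches from about 0.375 to 0.925 m from the base axis. Payload 5.7 kg.
Tool frame: the origin (TCP) lies midway between the tips of the shut fingers; the grasp point (between the pads) lies 19 mm behind it; z points along the fingers, x is the direction in which the jaws open and shut, and the axes are right-handed (so a half turn about z gives the same grasp; the last joint's range is limited). The gripper opens to 88 mm and grips with 3 to 60 N. Pads are 20 mm wide; open, the fingers measure 115 mm over their backs; the gripper's body (75 mm by 178 mm) begins 61 mm behind the grasp point.
Start: joints at [-1.424, 0.359, 1.51, -0, 1.272, -0.115], TCP at [0.155, -0.58, 0.223] pointing down, gripper open.
Joint ranges: [-2.97, 2.97], [-1.01, 2.36], [0.21, 2.38], [-0.96, 4.11], [0.2, 2.71], [-2.98, 2.98]. Speed limits (rad/s): [2.39, 2.39, 3.14, 3.14, 3.14, 3.14].

### API

Orientations are given as a unit quaternion [x, y, z, w].
In Python, from bench import move_ptp, servo_line, goto_joints, move_gripper, sleep, inverse_kinematics, capture, PlanningError, close_job, spot_in, silhouettes, current_clock, current_joint_pos, current_qvel, current_joint_torque, current_position, current_orientation, current_force, current_torque, current_finger_gap gives the robot as it stands. Calls block until the motion is done:
- move_ptp(position, orientation): joint-space move of the TCP to a pose.
- servo_line(position, orientation=None, rate=0.15, contact_N=None): straight line of the TCP; orientation=None keeps the orientation; rate is the mean speed in m/s. With contact_N (N) it stops when the force on the tool has changed by that much, and returns True; else False.
- goto_joints(angles): joint-space move.
- move_gripper(opening): finger opening in m; the grip force is fixed at half the most; returns when the fingers have stopped.
- sleep(seconds).
- inverse_kinematics(position, orientation): joint angles nearest the present ones, or None.
- capture(name): name is "scene" or "top"; returns a dict with "image" (420x560x3 uint8, blue, green, red), "range_z" (420x560 float32, m along the optical axis (not along the pixel's ray), 0 where there is no reading), "intrinsics" (3x3 intrinsics, pixels), "k1" (the pictures are not rectified: a ray, as slopes to the right and down, at radius r is drawn at 1 + k1 r^2 times it, then the intrinsics apply), "R" (3x3) and "t" (3): a world point X has camera coordinates R X + t. Camera axes: x right, y down, z forward; pixel columns grow to the right and rows downward; lengths in m; the calibration is good to about 2 mm. A picture is of the moment at which its call begins.
A pose or a line that the arm cannot do raises PlanningError and nothing moves.
- close_job(): hands the job in, once; it reports no verdict.
Trained networks look in the newest picture that a camera, given by its name, has taken for a name from the list of things; names that differ only in an ending like _2 or _b are one class to them, and where a whole thing is asked for, a point or a joint stands for the part that bears it (a point fixed in the world has none). Each returns a list of dicts, best first, with "conf" (0 to 1); they miss things now and then, are a little off and sometimes report something else, mostly with a low value. They report only what shows in the picture. A call takes as long as a camera call.
- spot_in(camera, query): "xy" ([column, row] in pixels, amid what is visible of it).
- silhouettes(camera, query): "region" (420x560 bool, what is visible of it) and "xy" ([column, row] in pixels, amid what is visible of it).
Readings, each from a call of its own:
- current_clock(): time.
- current_joint_pos(): joint angles.
- current_qvel(): joint speeds.
- current_joint_torque(): joint torques, N m.
- current_position(): TCP position.
- current_orientation(): TCP orientation.
- current_force(): force on the tool from outside, world axes, zero at the start.
- current_torque(): the same for the moment, N m.
- current_finger_gap(): finger opening in m.
Only numpy, scipy, OpenCV 4.12 (cv2) and the standard library are available. Lean on these libraries where they do the work, as an engineer would, in place of code of your own. Each camera call takes 0.05 s, during which the arm holds its last target.

## Working session

There is one attempt and no reset: what is moved stays moved. The work goes in short steps, each a Python script; the robot and the scene stay as the last script left them, time stands still between calls to the robot, and variables do not carry over. Pictures are saved under pics/ and viewed, and the job is handed in when it is done.

```bash
ls; mkdir -p pics; python3 - <<'E'
from bench import *
import cv2
for n in ("scene","top"):
    c=capture(n); cv2.imwrite(f"pics/{n}0.png",c["image"]); print(n,c["intrinsics"],c["k1"],c["R"],c["t"])
    for q in ("bolt","case","case_latch","case_lid","nut"):
        print(q,[(d["conf"],d["xy"]) for d in spot_in(n,q)][:3])
print(current_clock(),current_orientation(),current_finger_gap())
E
```

```text
pics
scene [[458.28444527   0.         280.57174051]
 [  0.         458.28444527 212.04710673]
 [  0.           0.           1.        ]] -0.06412259894077493 [[-0.8741859  -0.48559024  0.00106178]
 [-0.37848472  0.67999562 -0.62797713]
 [ 0.30421756 -0.54937062 -0.77823107]] [0.43076862 0.25517452 1.40003197]
bolt [(0.44, [299.5, 295.6])]
case [(0.68, [255.8, 219.9])]
case_latch [(0.36, [300.3, 290.1])]
case_lid [(0.84, [236.8, 186.9])]
nut []
top [[506.82810893   0.         275.60626128]
 [  0.         506.82810893 208.09772733]
 [  0.           0.           1.        ]] -0.08898150178811877 [[ 0.12597747 -0.99202177  0.00474269]
 [-0.84749025 -0.11010584 -0.51926582]
 [ 0.51564519  0.06139641 -0.85459963]] [-0.09572341  0.46471315  1.68184404]
bolt [(0.19, [142.4, 220.3])]
case [(0.89, [242.1, 190.4])]
case_latch []
case_lid [(0.91, [256.6, 153.7]), (0.22, [244.2, 189.6]), (0.17, [167.1, 162.7])]
nut []
0.6 [ 7.93348022e-01 -6.08768360e-01 -1.34646509e-05 -2.03870773e-06] 0.08824714519348047
```

View pics/scene0.png

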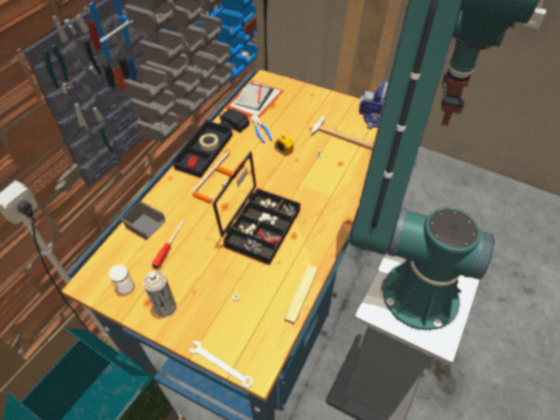

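View pics/top0.png

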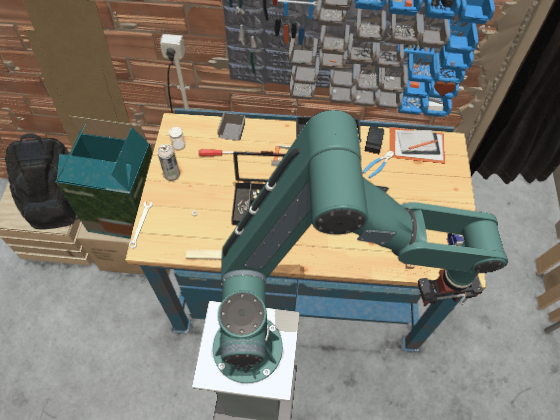

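```bash
cat > h.py <<'E'
from bench import *
import numpy as np, cv2
def ray(c,uv):
    K=c["intrinsics"]; 
    d=np.array([(uv[0]-K[0,2])/K[0,0],(uv[1]-K[1,2])/K[1,1]]); s=d.copy()
    for _ in range(20): s=d/(1+c["k1"]*(s@s))
    return s
def at_z(c,uv,z):
    s=ray(c,uv); R,t=c["R"],c["t"]; o=-R.T@t; v=R.T@np.array([s[0],s[1],1]); return o+v*(z-o[2])/v[2]
def by_range(c,uv):
    s=ray(c,uv); r=c["range_z"][int(round(uv[1])),int(round(uv[0]))]
    return c["R"].T@(np.array([s[0],s[1],1])*r-c["t"])
def cloud(c):
    H,W=c["range_z"].shape; K=c["intrinsics"]
    u,v=np.meshgrid(np.arange(W),np.arange(H))
    d=np.stack([(u-K[0,2])/K[0,0],(v-K[1,2])/K[1,1]],-1); s=d.copy()
    for _ in range(20): s=d/(1+c["k1"]*(s**2).sum(-1,keepdims=True))
    P=np.concatenate([s,np.ones((H,W,1))],-1)*c["range_z"][...,None]
    return (P-c["t"])@c["R"]
def proj(c,X):
    p=c["R"]@np.asarray(X)+c["t"]; s=p[:2]/p[2]; s=s*(1+c["k1"]*(s@s)); return c["intrinsics"][:2,:2]@s+c["intrinsics"][:2,2]
def crop(c,name,x0,y0,x1,y1,k):
    cv2.imwrite(f"pics/{name}.png",cv2.resize(c["image"][y0:y1,x0:x1],None,fx=k,fy=k,interpolation=cv2.INTER_CUBIC))
E
python3 - <<'E'
from h import *
c=capture("scene"); 
np.savez("scene0.npz",**c)
crop(c,"s1",190,140,340,270,5)
crop(c,"s2",220,90,380,200,5)
crop(c,"s3",200,230,340,340,5)
for uv in [(236,296),(319,154),(299.5,295.6)]: print(uv,at_z(c,uv,0),by_range(c,uv))
E
```

```text
(236, 296) [0.49450734 0.27763443 0.        ] [0.49334871 0.279      0.00323632]
(319, 154) [ 0.54594011 -0.40505189  0.        ] [ 0.53643138 -0.38198381  0.02382098]
(299.5, 295.6) [0.32548292 0.18187794 0.        ] [0.32047293 0.19309398 0.0224951 ]
```

View pics/s1.png

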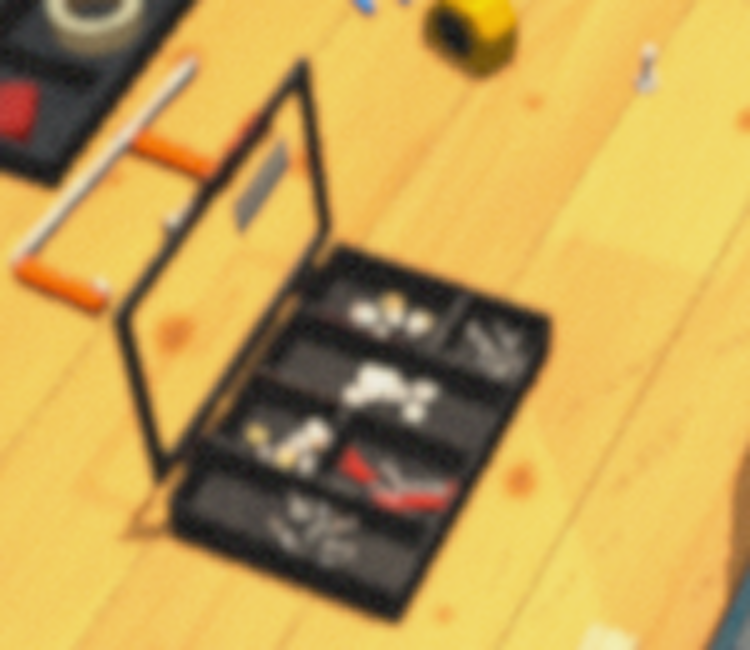

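View pics/s2.png

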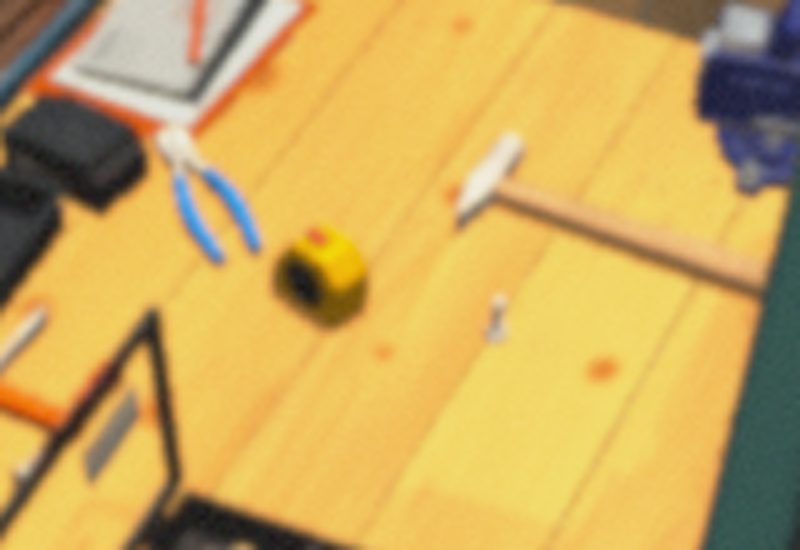

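View pics/s3.png

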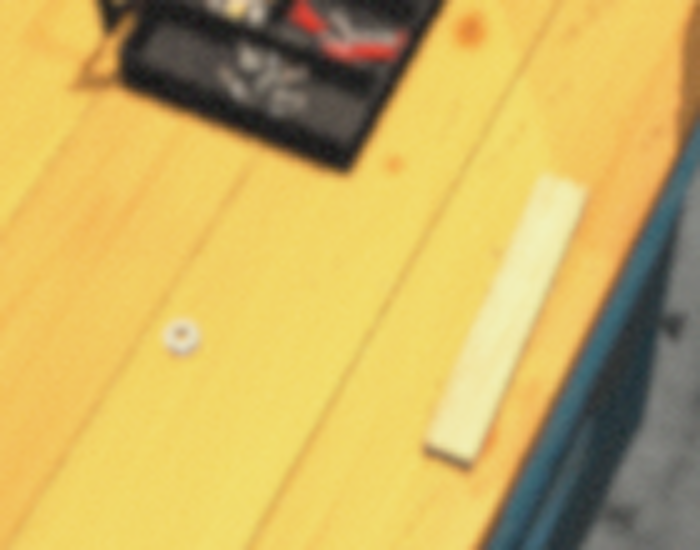

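```bash
python3 - <<'E'
from h import *
c=dict(np.load("scene0.npz")); c["k1"]=float(c["k1"])
f=lambda x,y:(190+(x+.0)/5-.4,140+y/5-.4)
for n,p,z in [("FR",(548,320),.042),("BR",(340,245),.042),("BL",(175,505),.042),("FLtop",(398,600),.042),("FLbot",(395,620),0),("lidTL",(120,315),.2),("lidTR",(303,65),.2)]:
    print(n,at_z(c,f(*p),z))
P=cloud(c)
g=lambda p:(220+p[0]/5-.4,90+p[1]/5-.4)
print("bolt top/bot",at_z(c,g((497,297)),.037),at_z(c,g((496,333)),.0))
# local height map near bolt
S=P[140:170,308:332].reshape(-1,3); b=S[S[:,2]>.012]; print(b)
r=P[170:280,200:320].reshape(-1,3); s=r[(r[:,2]>.037)&(r[:,2]<.046)]; 
rect=cv2.minAreaRect((s[:,:2]*1000).astype(np.float32)); print(rect,cv2.boxPoints(rect))
E
```

```text
FR [ 0.48136784 -0.11123801  0.042     ]
BR [ 0.64176131 -0.10105397  0.042     ]
BL [0.61950398 0.14381718 0.042     ]
FLtop [0.45750985 0.13675898 0.042     ]
FLbot [0.46585088 0.12768777 0.        ]
lidTL [0.65038711 0.12982818 0.2       ]
lidTR [ 0.66683085 -0.10709577  0.2       ]
bolt top/bot [ 0.54322545 -0.39396451  0.037     ] [ 0.54123279 -0.39361531  0.        ]
[[ 0.0472372   0.80479592  1.24933476]
 [ 0.0472372   0.80479592  1.24933476]
 [ 0.54010992 -0.38731848  0.03868265]
 [ 0.5386695  -0.39380868  0.03399518]
 [ 0.54263938 -0.38437694  0.03471623]
 [ 0.54054271 -0.38925528  0.03164743]
 [ 0.53597789 -0.38816062  0.03467029]
 [ 0.5434379  -0.38715946  0.0267812 ]
 [ 0.5400555  -0.38897052  0.02684912]
 [ 0.53758368 -0.39300558  0.02464324]
 [ 0.54374807 -0.38877604  0.02000138]
 [ 0.53740807 -0.38345268  0.02741285]
 [ 0.53500263 -0.38762684  0.02505002]
 [ 0.53643138 -0.38198381  0.02382098]
 [ 0.53582301 -0.3905658   0.0169054 ]
 [ 0.5383144  -0.37745356  0.02145128]
 [ 0.53749536 -0.38547123  0.01508037]]
((664.6544189453125, 24.02008056640625), (395.3360900878906, 258.27728271484375), 4.512782573699951) [[ 457.43835   137.20554 ]
 [ 477.76     -120.27102 ]
 [ 871.8705    -89.165375]
 [ 851.5488    168.31119 ]]
```

```bash
python3 - <<'E'
from h import *
c=dict(np.load("scene0.npz")); c["k1"]=float(c["k1"])
g=lambda p:(220+p[0]/5-.4,90+p[1]/5-.4)
print("cam",-c["R"].T@c["t"])
print("hammer",at_z(c,g((465,215)),.012),at_z(c,g((520,140)),.02),at_z(c,g((760,280)),.02),"tape",at_z(c,g((325,325)),0.0))
def tip(b):
    for z in (0,.006,.02,.037): print(b,z,(np.array(proj(c,[b[0],b[1],z]))+.4-[220,90])*5)
tip((.541,-.391))
from bench import *
for a in (.085,.085+np.pi):
    q=[np.cos(a/2),np.sin(a/2),0,0]
    for p in ([.541,-.391,.15],[.541,-.391,.003],[.52,.1,.15],[.72,.08,.2]):
        print(p,np.round(inverse_kinematics(p,q),2))
E
```

```text
cam [0.0472372  0.80479592 1.24933476]
hammer [ 0.61823299 -0.49261759  0.012     ] [ 0.61636876 -0.59034402  0.02      ] [ 0.37845107 -0.52940487  0.02      ] tape [ 0.66173436 -0.33655321  0.        ]
(0.541, -0.391) 0 [494.79441443 335.15796253]
(0.541, -0.391) 0.006 [495.29459695 329.58241794]
(0.541, -0.391) 0.02 [496.47124093 316.46071184]
(0.541, -0.391) 0.037 [497.91825381 300.31303834]
[0.541, -0.391, 0.15] [-0.73  0.52  1.43 -0.    1.19 -0.81]
[0.541, -0.391, 0.003] [-0.73  0.69  1.54 -0.    0.91 -0.81]
[0.52, 0.1, 0.15] [ 0.06  0.34  1.75 -0.    1.05 -0.03]
[0.72, 0.08, 0.2] [ 0.02  0.56  1.24 -0.    1.35 -0.07]
[0.541, -0.391, 0.15] [-0.73  0.52  1.43 -0.    1.19  2.33]
[0.541, -0.391, 0.003] [-0.73  0.69  1.54 -0.    0.91  2.33]Traceback (most recent call last):
  File "<stdin>", line 13, in <module>
    return _wrapfunc(a, 'round', decimals=decimals, out=out)
    return _wrapit(obj, method, *args, **kwds)
    result = getattr(arr, method)(*args, **kwds)
TypeError: unsupported operand type(s) for *: 'NoneType' and 'float'
```

```bash
python3 - <<'E'
from h import *
a=.085; q=[np.cos(a/2),np.sin(a/2),0,0]
move_gripper(.06)
move_ptp([.541,-.391,.12],q)
c=capture("top"); np.savez("top1.npz",**c); crop(c,"t1",200,120,480,300,2.8)
print(servo_line([.541,-.391,.004],q,rate=.12,contact_N=6), current_position())
c=capture("scene"); crop(c,"s4",260,90,380,200,5)
move_gripper(0); print(current_finger_gap(),current_force(),current_clock())
E
```

```text
False [ 0.54156772 -0.39149731  0.00478293]
0.015754830978694324 [-0.77094359 -0.20225036  0.72003333] 4.8833
```

View pics/s4.png

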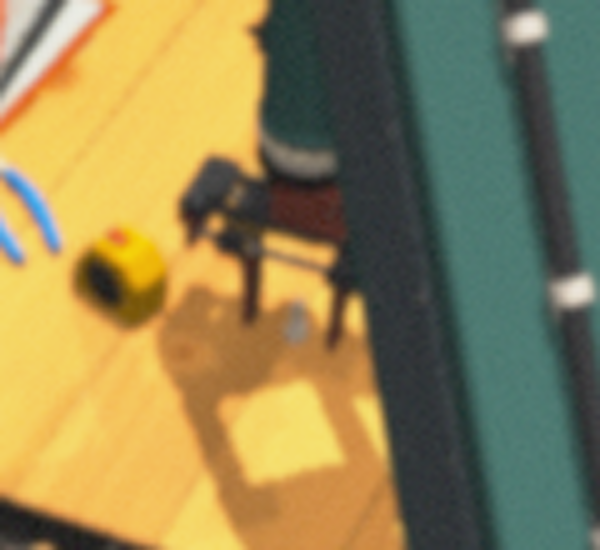

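View pics/t1.png

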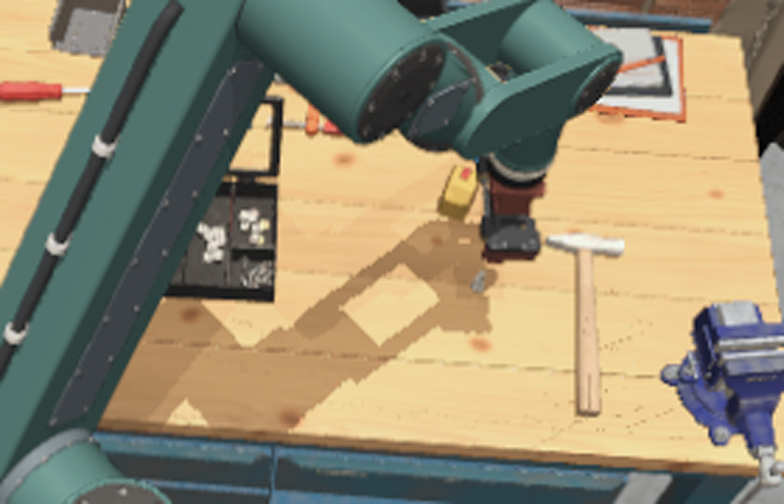

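```bash
python3 - <<'E'
from h import *
a=.085; q=[np.cos(a/2),np.sin(a/2),0,0]
servo_line([.541,-.391,.2],q,rate=.2)
print(current_finger_gap(),current_force(),current_clock())
c=capture("scene"); np.savez("scene2.npz",**c); crop(c,"s5",190,90,380,270,4)
t=dict(np.load("top1.npz")); t["k1"]=float(t["k1"])
for X in ([.4814,-.1112,.042],[.6418,-.101,.042]): print((proj(t,X)-[200,120])*2.8)
P=cloud(t); np.set_printoptions(precision=4,suppress=True)
crop(t,"t2",255,140,310,240,6)
# lid plane from scene cloud
s=dict(np.load("scene0.npz")); s["k1"]=float(s["k1"]); Q=cloud(s)[140:260,200:320].reshape(-1,3)
m=(Q[:,2]>.07)&(Q[:,2]<.26)&(Q[:,0]<.72)&(Q[:,0]>.6); L=Q[m]; print(len(L)); 
w=np.median(L,0); U,S,V=np.linalg.svd(L-L.mean(0)); print(L.mean(0),V[2],S)
E
```

```text
0.01571828550650163 [-0.47941921 -0.05432816 -1.20386785] 6.0167
[268.40591322 282.13111332]
[273.26148083 181.96229296]
615
[0.6476 0.0232 0.178 ] [-0.9953 -0.0757  0.0603] [2.2237 1.069  0.057 ]
```

View pics/s5.png

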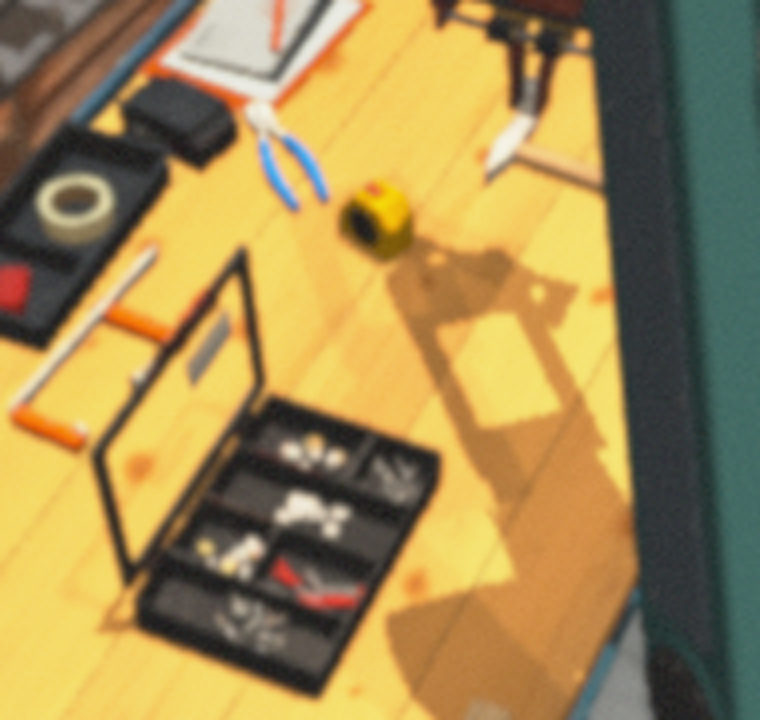

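View pics/t2.png

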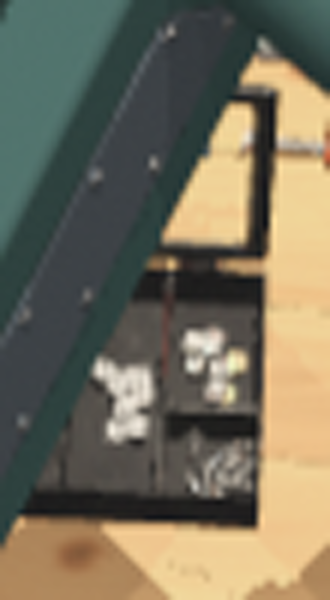

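```bash
python3 - <<'E'
from h import *
from scipy.optimize import least_squares
def ld(n):
    d=dict(np.load(n)); d["k1"]=float(d["k1"]); return d
s=ld("scene2.npz"); t=ld("top1.npz")
def W(p,X):
    c_,s_=np.cos(p[2]),np.sin(p[2]); return np.array([p[0]+c_*X[0]-s_*X[1],p[1]+s_*X[0]+c_*X[1],X[2]])
F,B,L,R=-.087,.084,.126,-.124
ob=[(s,(F,R,.042),(300,203)),(s,(B,R,.042),(257.5,188.8)),(s,(B,L,.042),(224.7,240.5)),(s,(F,L,.042),(270,260)),(s,(F,L,0),(269.5,264.2)),
(t,(F,R,.042),(298,222.5)),(t,(B,R,.042),(298.7,185.8)),(t,(F,R,0),(297.5,227.3))]
for sel in (ob[:5],ob[5:],ob):
    r=least_squares(lambda p:np.concatenate([proj(c,W(p,X))-u for c,X,u in sel]),[.556,.01,.085]); print(r.x,np.round(r.fun,1))
p=r.x
def draw(c,nm,x0,y0,x1,y1,k):
    im=cv2.resize(c["image"][y0:y1,x0:x1],None,fx=k,fy=k,interpolation=cv2.INTER_CUBIC)
    def ln(A,Bq,col):
        a=[int(round(v)) for v in (proj(c,W(p,A))-[x0,y0]+.5)*k]; b=[int(round(v)) for v in (proj(c,W(p,Bq))-[x0,y0]+.5)*k]; cv2.line(im,a,b,col,1)
    for z,col in ((0,(0,255,0)),(.042,(255,0,255))):
        q=[(F,R,z),(B,R,z),(B,L,z),(F,L,z)]
        for i in range(4): ln(q[i],q[(i+1)%4],col)
    f=1.63
    ou=lambda r,y:(.0865-r*np.cos(f)+.002*np.sin(f),y,.046+r*np.sin(f)+.002*np.cos(f))
    q=[ou(.004,R),ou(.17,R),ou(.17,L-.002),ou(.004,L-.002)]
    for i in range(4): ln(q[i],q[(i+1)%4],(255,255,0))
    cv2.imwrite(f"pics/{nm}.png",im)
draw(s,"o1",210,140,320,270,5); draw(t,"o2",240,130,320,240,5)
E
```

```text
[0.55250149 0.01383897 0.08036293] [ 1.4  0.1 -0.7 -1.  -2.2 -0.2  0.4 -1.2  1.1  1.8]
[0.55009871 0.0111265  0.08555754] [-0.   0.2  0.  -1.2 -0.   0.9]
[0.55218919 0.01276401 0.07820046] [ 1.7  0.  -0.4 -1.2 -2.  -0.5  0.6 -1.4  1.3  1.6 -0.6 -0.1 -0.2 -1.5
 -0.6  0.6]
```

View pics/o1.png

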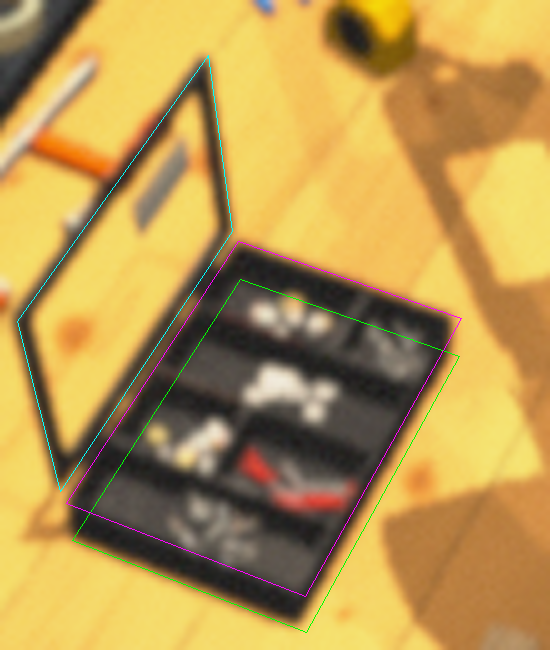

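View pics/o2.png

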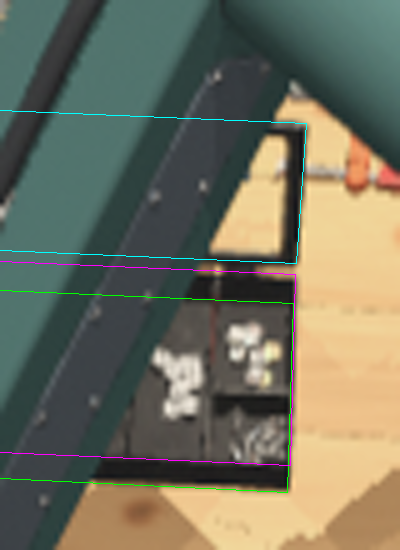

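```bash
cat >> h.py <<'E'
CP=np.array([.554,.0125,.08])
def W(X,p=CP):
    c_,s_=np.cos(p[2]),np.sin(p[2]); return [p[0]+c_*X[0]-s_*X[1],p[1]+s_*X[0]+c_*X[1],X[2]]
QX=[np.cos(.04),np.sin(.04),0,0]
E
python3 - <<'E'
from h import *
b=(-.038,.094)
servo_line(W((*b,.2)),QX,rate=.3)
print(current_finger_gap(),current_clock(), current_position(),W((*b,.2)))
c=capture("top"); np.savez("top3.npz",**c); crop(c,"t3",180,100,380,270,4)
c=capture("scene"); crop(c,"s6",190,90,340,270,4)
E
```

```text
0.015262920425713443 7.8667 [0.50865156 0.1023382  0.19998033] [np.float64(0.5086095539273983), np.float64(0.10316260202161766), 0.2]
```

View pics/t3.png

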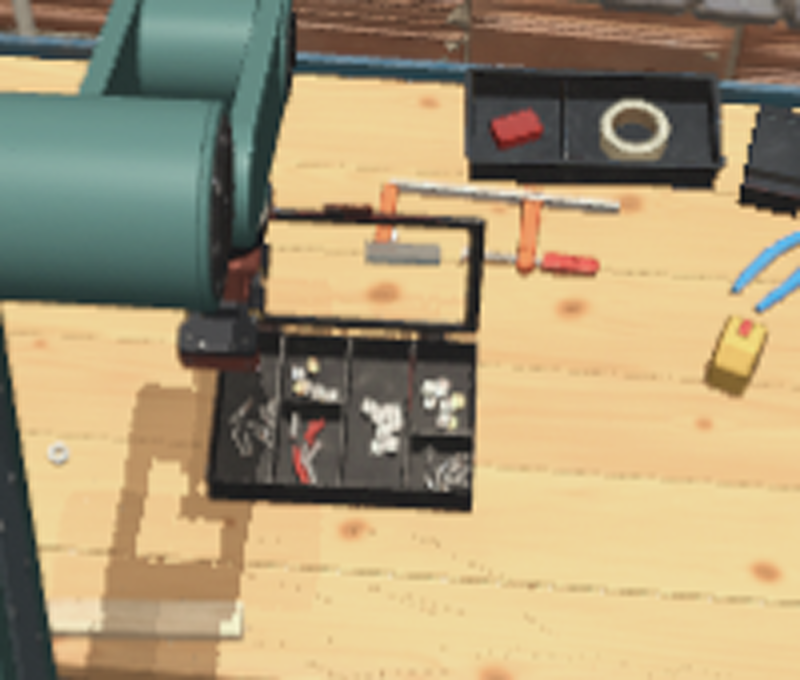

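View pics/s6.png

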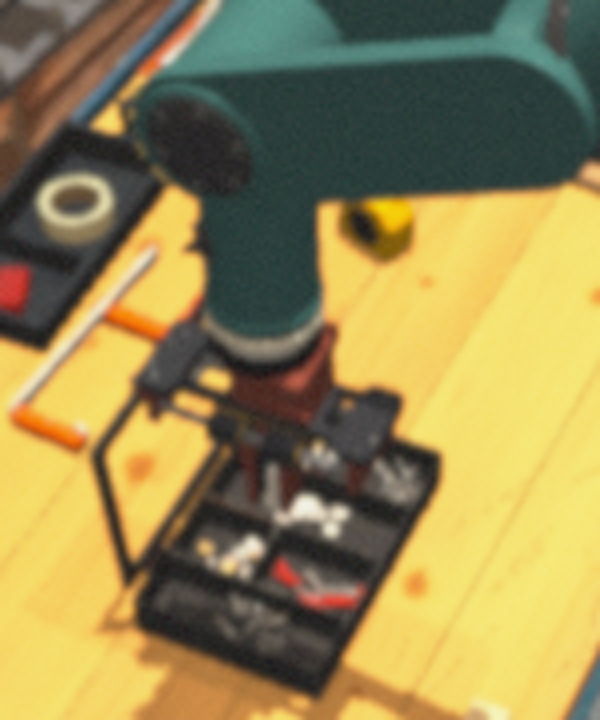

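```bash
python3 - <<'E'
from h import *
t=dict(np.load("top3.npz")); t["k1"]=float(t["k1"])
im=cv2.imread("pics/t3.png")
def pt(X): return tuple(int(round(v)) for v in (proj(t,W(X))-[180,100]+.5)*4)
for P,col in (([(-.087,-.124,0),(.084,-.124,0),(.084,.126,0),(-.087,.126,0)],(0,255,0)),([(-.087,-.124,.042),(.084,-.124,.042),(.084,.126,.042),(-.087,.126,.042)],(255,0,255)),([(-.084,.066,.038),(.081,.066,.038),(.081,.123,.038),(-.084,.123,.038)],(255,255,0))):
    cv2.polylines(im,[np.array([pt(X) for X in P])],True,col,1)
cv2.circle(im,pt((-.038,.094,.002)),4,(0,0,255),-1)
f=1.63
ou=lambda r,y:(.0865-r*np.cos(f)+.002*np.sin(f),y,.046+r*np.sin(f)+.002*np.cos(f))
cv2.polylines(im,[np.array([pt(ou(*X)) for X in [(.004,-.123),(.17,-.123),(.17,.123),(.004,.123)]])],True,(255,255,255),1)
cv2.imwrite("pics/o3.png",im[150:550,150:550])
E
```

```text
(no output)
```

View pics/o3.png

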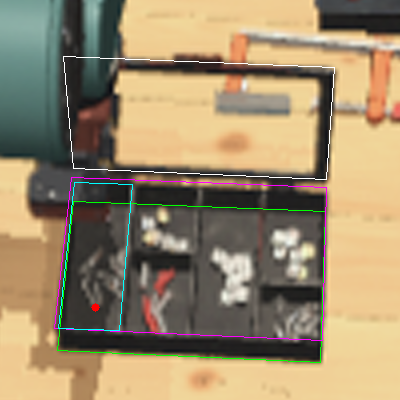

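```bash
python3 - <<'E'
from h import *
b=(-.038,.094)
servo_line(W((*b,.06)),QX,rate=.2)
print(servo_line(W((*b,.008)),QX,rate=.08,contact_N=5),current_position(),current_force(),current_finger_gap())
move_gripper(.04); print(current_finger_gap())
servo_line(W((*b,.06)),QX,rate=.12)
servo_line(W((*b,.28)),QX,rate=.3)
print(current_clock())
c=capture("scene"); crop(c,"s7",190,90,340,270,4)
c=capture("top"); crop(c,"t4",180,100,380,270,4)
for n in("scene","top"): print([(d["conf"],d["xy"]) for d in spot_in(n,"bolt")])
E
```

```text
False [0.50887625 0.10320238 0.00820665] [ 0.48530715  0.01338756 -0.45463402] 0.015672221891365558
0.039679439833168136
11.6667
[(0.29, [221.1, 366.4])]
[]
```

View pics/s7.png

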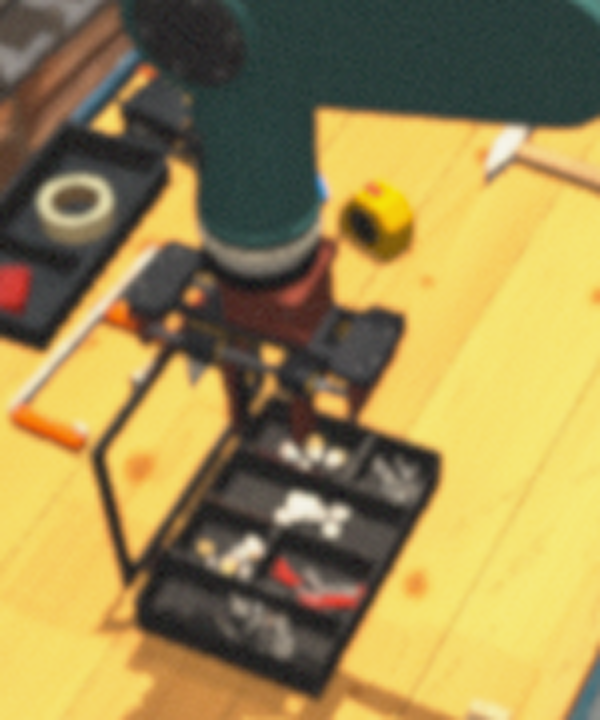

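View pics/t4.png

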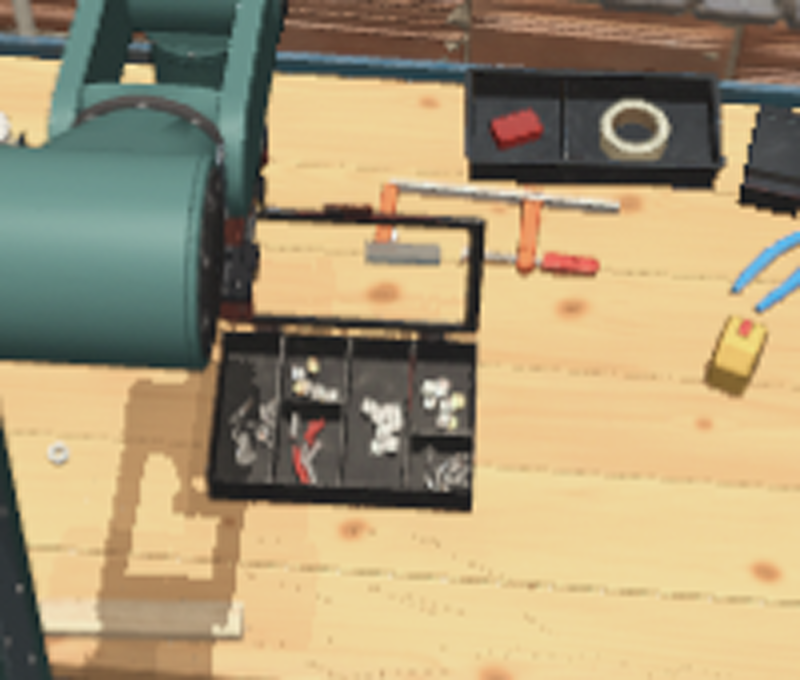

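```bash
python3 - <<'E'
from h import *
s2=dict(np.load("scene2.npz"))
c=capture("scene")
a=cv2.resize(s2["image"][220:270,215:285],None,fx=5.5,fy=5.5,interpolation=cv2.INTER_CUBIC);b=cv2.resize(c["image"][220:270,215:285],None,fx=5.5,fy=5.5,interpolation=cv2.INTER_CUBIC)
print("bolt expect px in crop",(proj(c,W((-.038,.094,.002)))-[215,220])*5.5,(proj(c,W((-.038,.094,.039)))-[215,220])*5.5)
cv2.imwrite("pics/cmp.png",np.hstack([a,b]))
move_gripper(0.0)
servo_line(W((.15,.075,.285)),QX,rate=.3)
servo_line(W((.15,.075,.19)),QX,rate=.2)
print(current_force(),current_clock())
print(servo_line(W((.09,.075,.19)),QX,rate=.05,contact_N=2.0),current_force())
p=current_position(); d=np.array(p[:2])-CP[:2]; print("case x",d@[np.cos(.08),np.sin(.08)],"y",d@[-np.sin(.08),np.cos(.08)],p[2],current_clock())
c=capture("scene"); crop(c,"s8",190,90,340,270,4)
c=capture("top"); crop(c,"t5",180,100,380,270,4)
E
```

```text
bolt expect px in crop [253.01250791 177.71940822] [250.95280698 142.21281204]
[-0.61889871  0.01269562 -0.14507365] 14.0667
False [ 0.03238806 -0.23387045 -0.45444278]
case x 0.08990661363392949 y 0.07489316668585154 0.18977408009342434 15.4167
```

View pics/cmp.png

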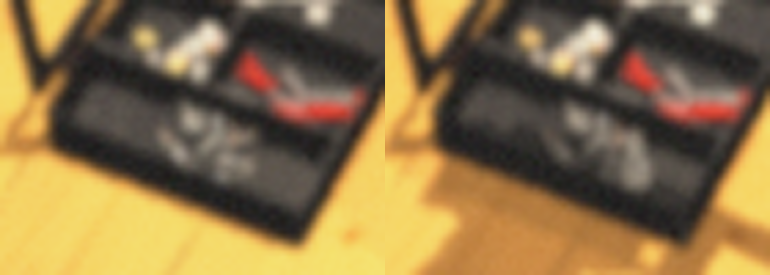

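View pics/s8.png

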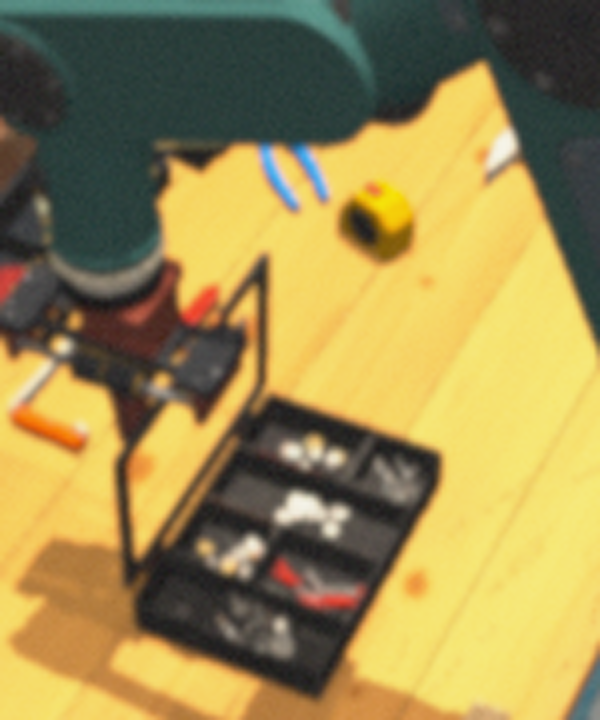

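View pics/t5.png

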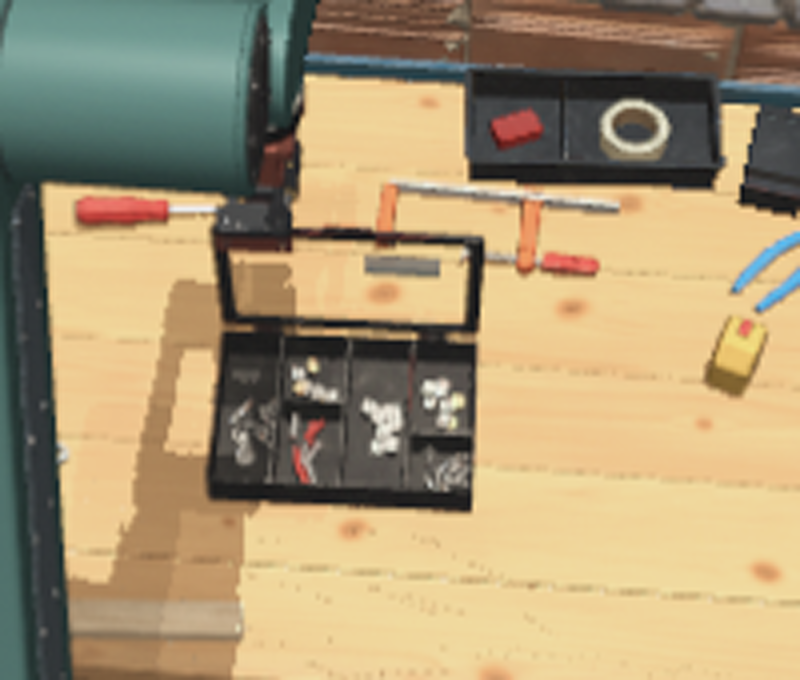

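```bash
python3 - <<'E'
from h import *
def tcp(f):
    r=.148+.016*min(1,(1.45-f)/1.0); return W((.0865-r*np.cos(f)+.002*np.sin(f)+.0135,.075,.046+r*np.sin(f)+.002*np.cos(f)))
for f in np.linspace(1.4,.35,8):
    servo_line(tcp(f),QX,rate=.07); F=current_force(); print(round(f,2),np.round(F,1),round(current_clock(),1))
    if np.linalg.norm(F)>15: break
c=capture("scene"); crop(c,"s9",190,90,340,270,4)
c=capture("top"); crop(c,"t6",180,100,380,270,4)
E
```

```text
1.4 [0.3 0.3 0.4] 15.9
1.25 [ 0.5 -0.7 -0.9] 16.3
1.1 [0.6 0.3 0.4] 16.8
0.95 [ 0.1  0.1 -0.4] 17.3
0.8 [ 0.5 -0.8  0. ] 17.8
0.65 [ 0.1 -0.3 -0.2] 18.3
0.5 [ 0.5 -0.1  0.1] 18.8
0.35 [ 0.1 -0.8 -0.2] 19.3
```

View pics/s9.png

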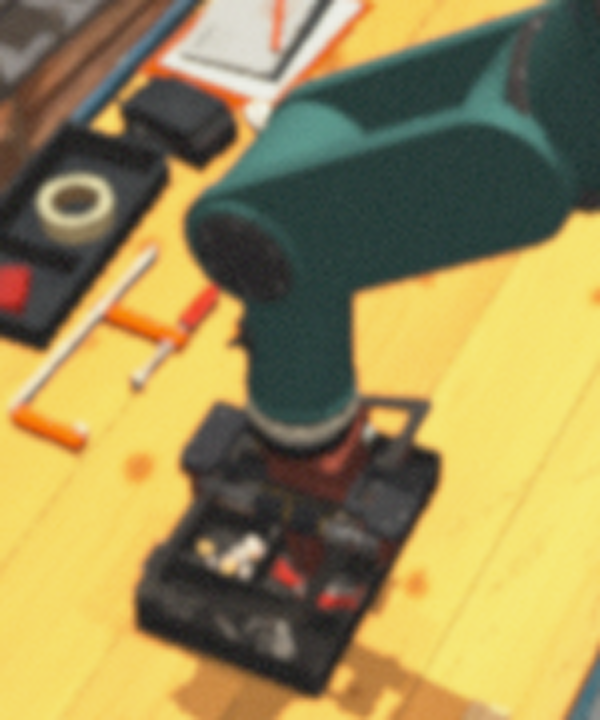

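View pics/t6.png

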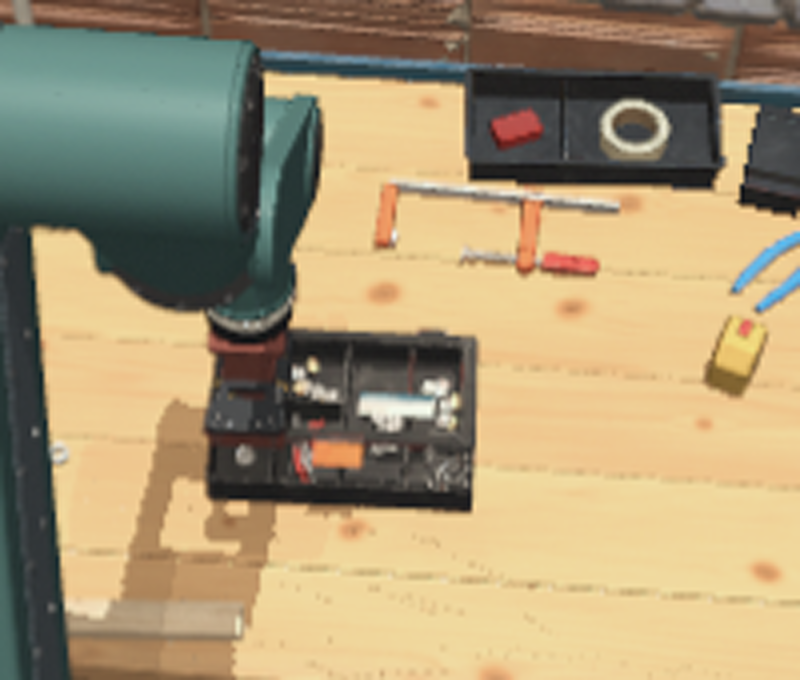

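```bash
python3 - <<'E'
from h import *
def tcp(f):
    r=.164; return W((.0865-r*np.cos(f)+.002*np.sin(f)+.0135,.075,.046+r*np.sin(f)+.002*np.cos(f)))
for f in (.24,.14,.07):
    servo_line(tcp(f),QX,rate=.05); print(f,np.round(current_force(),1),round(current_position()[2],4))
x=tcp(0); x[2]=.042
print(servo_line(x,QX,rate=.02,contact_N=10),np.round(current_force(),1),current_position(),current_clock())
sleep(.2); print(current_force(),current_position())
x[2]=.12; servo_line(x,QX,rate=.15)
y=W((-.25,.075,.2)); 
c=capture("top"); crop(c,"t7",180,100,380,270,4)
c=capture("scene"); crop(c,"s10",190,90,340,270,4); print(current_clock())
E
```

```text
0.24 [ 0.2  0.7 -0.2] 0.0865
0.14 [-0.5  0.1 -0.3] 0.0705
0.07 [ 0.7  0.3 -0.2] 0.0591
True [-1.3  0.1  9.6] [0.4846412  0.08218567 0.04825004] 21.3583
[-1.79728956 -0.21094723  9.53647519] [0.48464104 0.08217519 0.0482614 ]
22.2917
```

View pics/t7.png

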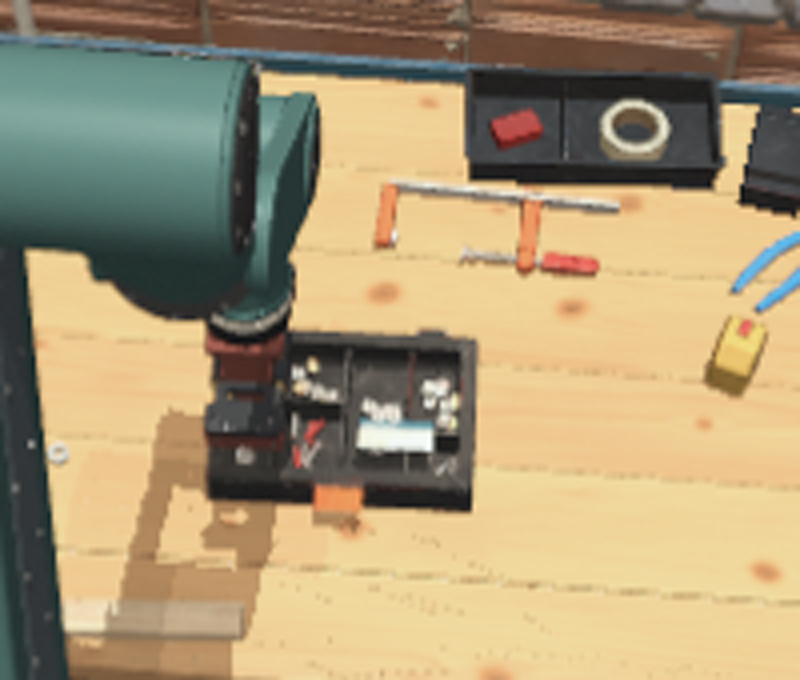

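View pics/s10.png

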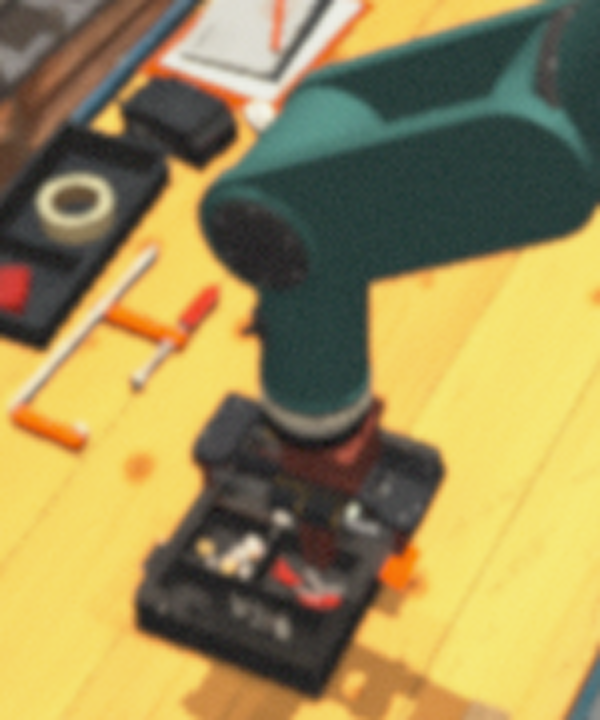

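```bash
python3 - <<'E'
from h import *
c=capture("top")
def tocase(P): d=np.array(P[:2])-CP[:2]; return d@[np.cos(.08),np.sin(.08)],d@[-np.sin(.08),np.cos(.08)]
print("latch",tocase(at_z(c,(180+338/4-.4,100+498/4-.4),.043)))
servo_line(W((-.116,0,.12)),QX,rate=.2)
servo_line(W((-.116,0,.06)),QX,rate=.15)
print(servo_line(W((-.116,0,.018)),QX,rate=.05,contact_N=8),np.round(current_force(),1),current_position()[2])
print(servo_line(W((-.098,0,.018)),QX,rate=.02,contact_N=8),np.round(current_force(),1),tocase(current_position()),current_clock())
sleep(.2)
c=capture("top"); crop(c,"t8",180,100,380,270,4)
c=capture("scene"); crop(c,"s11",190,90,340,270,4)
E
```

```text
latch (np.float64(-0.10285920765395064), np.float64(-0.000246134579413471))
False [-0.   0.3 -0.4] 0.018004365899048722
True [ 0.3  0.7 -0.7] (np.float64(-0.10304073573732629), np.float64(0.0001952181894689643)) 25.225
```

View pics/s11.png

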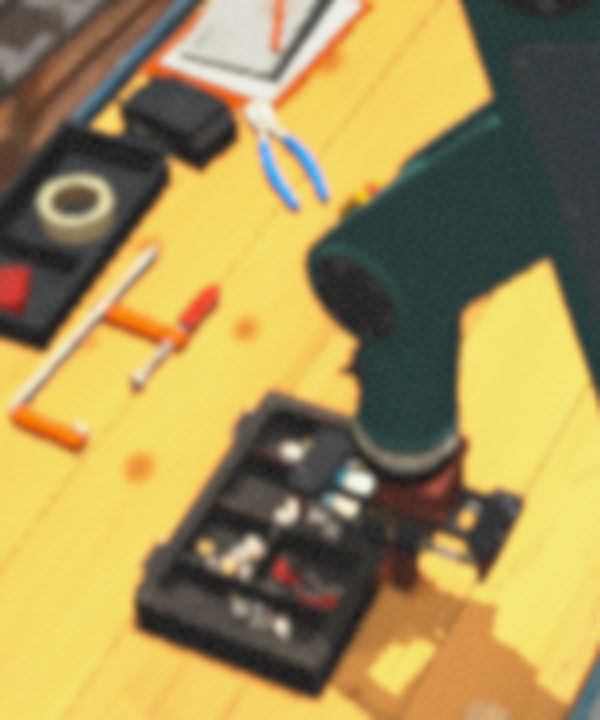

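View pics/t8.png

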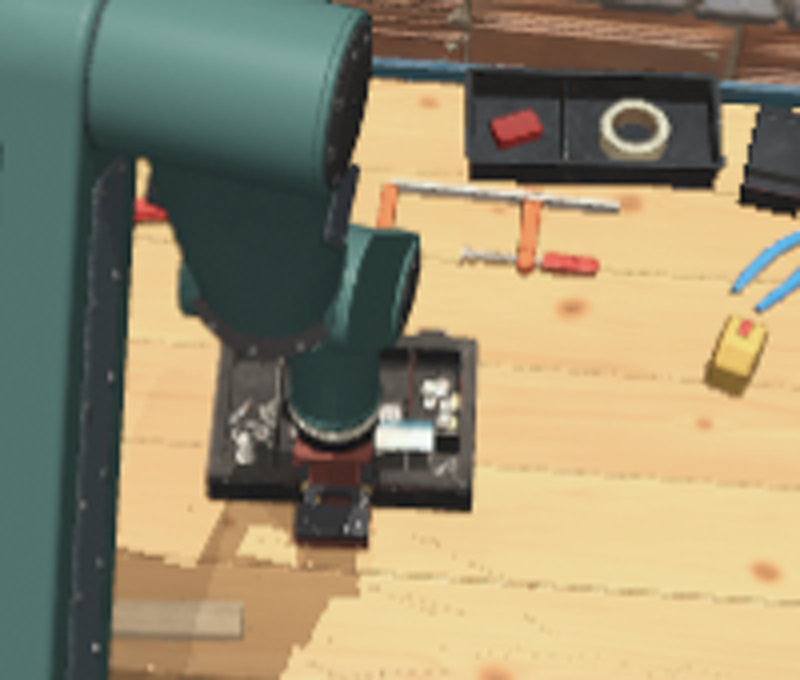

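```bash
python3 - <<'E'
from h import *
def tocase(P): d=np.array(P[:2])-CP[:2]; return d@[np.cos(.08),np.sin(.08)],d@[-np.sin(.08),np.cos(.08)]
print(servo_line(W((-.096,0,.018)),QX,rate=.01,contact_N=10),np.round(current_force(),1),tocase(current_position()))
sleep(.3); print(np.round(current_force(),1),tocase(current_position()),current_clock())
E
```

```text
True [-0.1 -0.1  0.2] (np.float64(-0.10329189399645194), np.float64(0.0006596684439155708))
[-0.1 -0.4  0.2] (np.float64(-0.10363170320135827), np.float64(0.0007523962234761068)) 26.4667
```

```bash
python3 - <<'E'
from h import *
servo_line(W((-.135,0,.018)),QX,rate=.1)
servo_line(W((-.135,0,.2)),QX,rate=.25)
servo_line([.41,-.3,.25],QX,rate=.3)
c=capture("top"); np.savez("top9.npz",**c); crop(c,"t9",220,170,310,240,8)
c=capture("scene"); np.savez("scene9.npz",**c); crop(c,"s12",210,170,320,270,7); print(current_clock())
for n in("scene","top"): print([(d["conf"],d["xy"]) for d in spot_in(n,"case_latch")],[(d["conf"],d["xy"]) for d in spot_in(n,"bolt")])
E
```

```text
29.075
[(0.57, [270.1, 221.7])] []
[] []
```

View pics/t9.png

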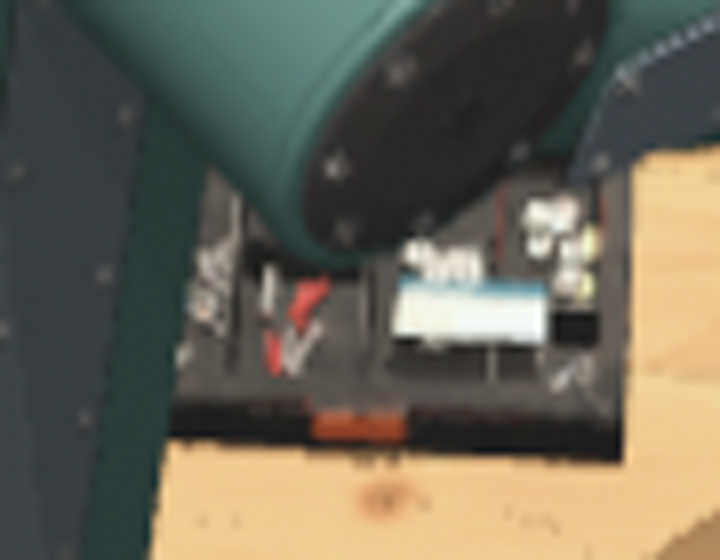

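View pics/s12.png

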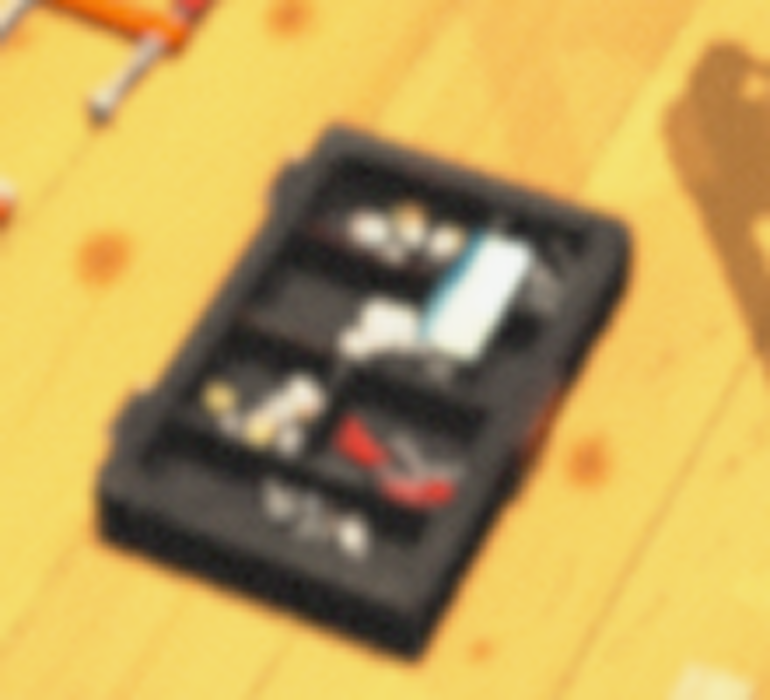

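```bash
python3 - <<'E'
from h import *
for nm,o,k in (("top9",(220,170),8),("scene9",(210,170),7)):
    t=dict(np.load(nm+".npz")); t["k1"]=float(t["k1"])
    for f in (0,.15,.3,.6):
        for y in (.0225,-.0225):
            a=(proj(t,W((-.0925,y,.0465)))-o+.5)*k; b=(proj(t,W((-.0925-.022*np.sin(f),y,.0465-.022*np.cos(f))))-o+.5)*k
            print(nm,f,y,a.round(),b.round())
E
```

```text
top9 0 0.0225 [309. 412.] [310. 435.]
top9 0 -0.0225 [406. 416.] [406. 439.]
top9 0.15 0.0225 [309. 412.] [310. 441.]
top9 0.15 -0.0225 [406. 416.] [406. 445.]
top9 0.3 0.0225 [309. 412.] [309. 446.]
top9 0.3 -0.0225 [406. 416.] [405. 450.]
top9 0.6 0.0225 [309. 412.] [308. 454.]
top9 0.6 -0.0225 [406. 416.] [405. 458.]
scene9 0 0.0225 [531. 450.] [530. 478.]
scene9 0 -0.0225 [569. 380.] [569. 408.]
scene9 0.15 0.0225 [531. 450.] [536. 480.]
scene9 0.15 -0.0225 [569. 380.] [575. 410.]
scene9 0.3 0.0225 [531. 450.] [543. 481.]
scene9 0.3 -0.0225 [569. 380.] [581. 411.]
scene9 0.6 0.0225 [531. 450.] [554. 482.]
scene9 0.6 -0.0225 [569. 380.] [593. 412.]
```

```bash
python3 - <<'E'
from h import *
from scipy.spatial.transform import Rotation as Ro
def tocase(P): d=np.array(P[:2])-CP[:2]; return np.round([d@[np.cos(.08),np.sin(.08)],d@[-np.sin(.08),np.cos(.08)],P[2]],4)
ay=np.array([-np.sin(.08),np.cos(.08),0])
t=.3; Q=(Ro.from_rotvec(-t*ay)*Ro.from_quat(QX)); print(Q.as_matrix()[:,2]); Q=Q.as_quat()
for X in ((-.15,0,.12),(-.13,0,.023),(-.095,0,.023)): print(np.round(inverse_kinematics(W(X),list(Q)),2))
servo_line(W((-.15,0,.2)),QX,rate=.3)
servo_line(W((-.15,0,.12)),list(Q),rate=.15)
servo_line(W((-.13,0,.023)),list(Q),rate=.15)
print(servo_line(W((-.094,0,.023)),list(Q),rate=.02,contact_N=8),np.round(current_force(),1),tocase(current_position()),current_clock())
c=capture("scene"); crop(c,"s13",210,170,320,270,7)
servo_line(W((-.14,0,.023)),list(Q),rate=.1)
servo_line(W((-.15,0,.15)),list(Q),rate=.2)
servo_line([.41,-.28,.25],QX,rate=.3)
c=capture("top"); np.savez("top10.npz",**c); crop(c,"t10",220,170,310,240,8); cv2.imwrite("pics/t10full.png",c["image"])
c=capture("scene"); np.savez("scene10.npz",**c); crop(c,"s14",210,170,320,270,7); cv2.imwrite("pics/s14full.png",c["image"]); print(current_clock())
E
```

```text
[ 0.29457505  0.02361641 -0.95533649]
[-0.27  0.1   2.27  0.21  0.49 -0.52]Traceback (most recent call last):
  File "<stdin>", line 6, in <module>
    return _wrapfunc(a, 'round', decimals=decimals, out=out)
    return _wrapit(obj, method, *args, **kwds)
    result = getattr(arr, method)(*args, **kwds)
TypeError: unsupported operand type(s) for *: 'NoneType' and 'float'
```

```bash
python3 - <<'E'
from h import *
from scipy.spatial.transform import Rotation as Ro
ay=np.array([-np.sin(.08),np.cos(.08),0])
for a in (.08,.08+np.pi/2,.08-np.pi/2):
  for t in (.05,.08,.12,.16,.2,.25):
    Q=(Ro.from_rotvec(-t*ay)*Ro.from_quat([np.cos(a/2),np.sin(a/2),0,0])).as_quat()
    print(round(a,2),t,[(None if j is None else np.round(j,2).tolist()) for j in (inverse_kinematics(W(X),list(Q)) for X in ((-.125,0,.023),(-.1,0,.023)))])
E
```

```text
0.08 0.05 [[-0.17, 0.42, 2.11, 0.02, 0.56, -0.27], [-0.15, 0.44, 2.06, 0.02, 0.59, -0.25]]
0.08 0.08 [[-0.17, 0.41, 2.14, 0.04, 0.51, -0.29], [-0.16, 0.43, 2.09, 0.04, 0.54, -0.27]]
0.08 0.12 [[-0.18, 0.41, 2.17, 0.07, 0.45, -0.33], [-0.17, 0.42, 2.12, 0.06, 0.48, -0.3]]
0.08 0.16 [[-0.19, 0.4, 2.21, 0.12, 0.38, -0.38], [-0.18, 0.42, 2.15, 0.1, 0.42, -0.35]]
0.08 0.2 [[-0.21, 0.4, 2.24, 0.18, 0.32, -0.45], [-0.19, 0.41, 2.19, 0.15, 0.35, -0.41]]
0.08 0.25 [[-0.22, 0.39, 2.28, 0.32, 0.24, -0.61], [-0.2, 0.41, 2.23, 0.26, 0.27, -0.52]]
1.65 0.05 [[-0.17, 0.42, 2.11, 0.02, 0.56, -1.84], [-0.15, 0.44, 2.06, 0.02, 0.59, -1.82]]
1.65 0.08 [[-0.17, 0.41, 2.14, 0.04, 0.51, -1.86], [-0.16, 0.43, 2.09, 0.04, 0.54, -1.84]]
1.65 0.12 [[-0.18, 0.41, 2.17, 0.07, 0.45, -1.9], [-0.17, 0.42, 2.12, 0.06, 0.48, -1.87]]
1.65 0.16 [[-0.19, 0.4, 2.21, 0.12, 0.38, -1.95], [-0.18, 0.42, 2.15, 0.1, 0.42, -1.92]]
1.65 0.2 [[-0.21, 0.4, 2.24, 0.18, 0.32, -2.02], [-0.19, 0.41, 2.19, 0.15, 0.35, -1.98]]
1.65 0.25 [[-0.22, 0.39, 2.28, 0.32, 0.24, -2.18], [-0.2, 0.41, 2.23, 0.26, 0.27, -2.1]]
-1.49 0.05 [[-0.17, 0.42, 2.11, 0.02, 0.56, 1.31], [-0.15, 0.44, 2.06, 0.02, 0.59, 1.32]]
-1.49 0.08 [[-0.17, 0.41, 2.14, 0.04, 0.51, 1.28], [-0.16, 0.43, 2.09, 0.04, 0.54, 1.3]]
-1.49 0.12 [[-0.18, 0.41, 2.17, 0.07, 0.45, 1.24], [-0.17, 0.42, 2.12, 0.06, 0.48, 1.27]]
-1.49 0.16 [[-0.19, 0.4, 2.21, 0.12, 0.38, 1.19], [-0.18, 0.42, 2.15, 0.1, 0.42, 1.23]]
-1.49 0.2 [[-0.21, 0.4, 2.24, 0.18, 0.32, 1.12], [-0.19, 0.41, 2.19, 0.15, 0.35, 1.17]]
-1.49 0.25 [[-0.22, 0.39, 2.28, 0.32, 0.24, 0.96], [-0.2, 0.41, 2.23, 0.26, 0.27, 1.05]]
```

```bash
python3 - <<'E'
from h import *
from scipy.spatial.transform import Rotation as Ro
def tocase(P): d=np.array(P[:2])-CP[:2]; return np.round([d@[np.cos(.08),np.sin(.08)],d@[-np.sin(.08),np.cos(.08)],P[2]],4)
ay=np.array([-np.sin(.08),np.cos(.08),0])
Q=list((Ro.from_rotvec(-.15*ay)*Ro.from_quat(QX)).as_quat())
servo_line(W((-.135,0,.2)),QX,rate=.3)
servo_line(W((-.13,0,.10)),Q,rate=.15)
servo_line(W((-.125,0,.025)),Q,rate=.15)
print(servo_line(W((-.094,0,.025)),Q,rate=.02,contact_N=8),np.round(current_force(),1),tocase(current_position()),current_clock())
c=capture("scene"); crop(c,"s13",210,170,320,270,7)
servo_line(W((-.13,0,.025)),Q,rate=.1)
servo_line(W((-.135,0,.2)),QX,rate=.2)
servo_line([.41,-.28,.25],QX,rate=.3)
c=capture("top"); np.savez("top10.npz",**c); crop(c,"t10",220,170,310,240,8); cv2.imwrite("pics/t10full.png",c["image"])
c=capture("scene"); np.savez("scene10.npz",**c); crop(c,"s14",210,170,320,270,7); cv2.imwrite("pics/s14full.png",c["image"]); print(current_clock())
P=cloud(c)[170:270,210:320].reshape(-1,3); d=P[:,:2]-CP[:2]; X=d@[np.cos(.08),np.sin(.08)]; Y=d@[-np.sin(.08),np.cos(.08)]
for x0 in (-.08,-.06,.04,.07):
    m=(abs(X-x0)<.008)&(abs(Y)<.115); print("lid z at",x0,np.median(P[m,2]))
E
```

```text
True [-1.  -0.3  0.1] [-0.1013  0.0004  0.0241] 33.1083
35.825
lid z at -0.08 0.044394659586198634
lid z at -0.06 0.02312594888569155
lid z at 0.04 0.013756675018333931
lid z at 0.07 0.033644109188277954
```

View pics/t10.png

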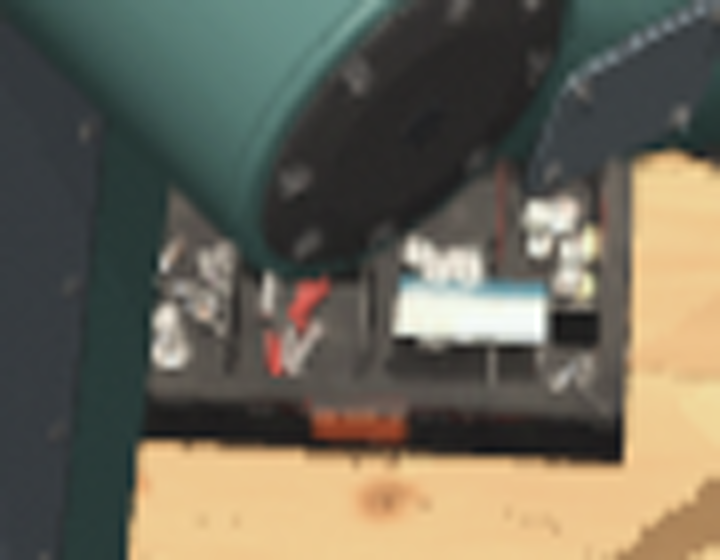

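View pics/s14.png

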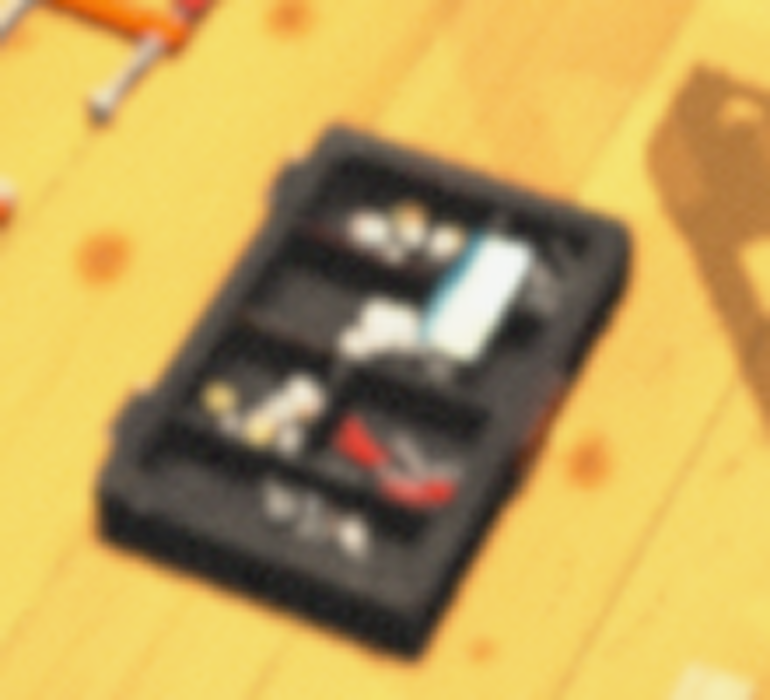

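View pics/s14full.png

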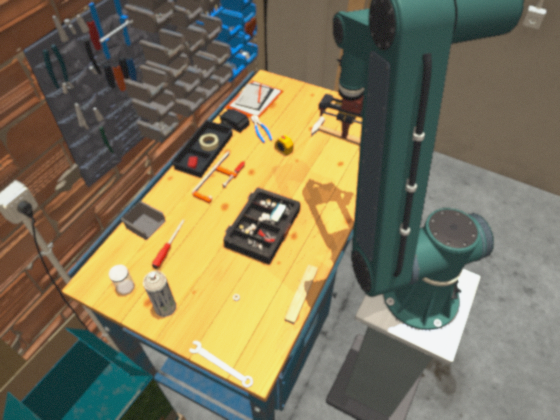

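```bash
python3 - <<'E'
from bench import *
print(current_clock(),current_force()); print(close_job())
E
```

```text
35.825 [0.67008922 0.97178287 0.24244571]
the job is handed in; nothing more can be done
None
```

I handed the job in at 35.8 s of robot time. The bolt is in the long left compartment, the lid is shut and the latch is pressed down, in that order. No verdict was reported.

- **Bolt:** it was gripped at 15.7 mm finger gap and set down near the compartment floor. The pictures before and after the lid closed show it among the screws.
- **Lid:** I swept it down slowly from behind on its left side, clear of the latch. It stopped firmly with the fingertip at 48.2 mm against about 10 N, and the lid top should be at 48 mm when shut. The pictures showed the latch still raised both during closing and just after.
- **Latch:** I pressed it three times, twice with the tool upright and once tilted to push on its lower edge. Each press met a hard stop at the front face. In the last top view the latch outline matches the fully flat position to within about 0.1 rad, and it looked unchanged after the third press.
- **Other things:** the last scene picture shows the tape measure, nut, spanner, aerosol and offcut where they were. The hammer is partly behind the arm there, but its head sits in the same place.

**Checks that disagreed or were weak:**
- The latch stop came 3 to 4 mm deeper than I predicted, which I put down to error in my case pose estimate.
- The force reading fell back to about zero after each latch press.
- Depth readings over the lid were mostly through the clear window and unusable. The front bar read 44 mm rather than 48 mm, so for the lid I relied on the contact height and the pictures.

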